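# Load the sole press and snap its hook onto the ring

## Robot

A 6-joint arm with a two-finger parallel gripper is mounted at the origin on the work surface. World frame = base frame: x ahead of the robot, y to its left, z up, the work surface at z = 0. Lengths are in m, angles in degrees, forces in N, time in s.
With the tool pointing down it reaches from about 0.35 to 0.875 m from the base axis. Payload 4.2 kg.
Tool frame: the origin (TCP) lies midway between the tips of the shut fingers; the grasp point (between the pads) lies 19 mm behind it; z points along the fingers, y is the line along which they close (so a half turn about z gives the same grasp; the last joint's range is limited). The gripper opens to 87 mm and grips with 3 to 60 N. Pads are 19 mm wide; open, the fingers measure 117 mm over their backs; the gripper's body (75 mm by 190 mm) begins 51 mm behind the grasp point.
Start: joints at [-55.428, 22.042, 0.453, 0, -68.411, -14.817], TCP at [0.211, -0.588, 0.223] pointing down, gripper open.
Joint ranges: [-179.83, 179.83], [-69.29, 118.12], [-61.27, 80.66], [-181.25, 117.63], [-171.15, -9.14], [-177.46, 177.46]. Speed limits (degrees/s): [159.86, 159.86, 180, 180, 180, 180].

## Interface

Orientations are given as a 3x3 rotation matrix whose columns are the frame's x, y, z axes.
In Python, from station import r, cams gives the robot as it stands.
- The arm moves only by the tool play_rows, never from a script. Its argument "commands" is text: rows parted by semicolons, each of 6 numbers parted by spaces: the shift along the world's x, y, z normalised to -1 to 1, where 1 is 30 mm, then the turn, a rotation vector about the world's x, y, z normalised to -1 to 1, where 1 is 0.15 rad. A call has 1 to 20 rows; each row shifts and turns the commanded pose from where the row before left it; what a row does not reach is not made up. A row lasts 1/10 s, in which the tool goes at most 50 mm and 8.59 degrees, less where a joint would pass 70% of its speed; a pose out of reach is approached as far as the arm can. A call with a number of a shift or a turn outside -1 to 1 is refused whole. A call with a gripper value outside its range is refused whole. "grip" is the finger opening in mm, from 0 to 87, set as the call begins (left out, the last holds). The fingers move at their own pace and stop on an object; the grip force is fixed at half the most. Time passes only in rows, so rows that do not move let the fingers close. It gives the time, the measured TCP pose, the force, the opening and the grip force at its end, in the units of the state.
- r.sense(): the state, without advancing time (a new reading comes with each control period).
- cams.capture(name): name is "scene" or "top"; returns (picture, depth): 420x560x3 uint8, blue, green, red; 420x560 float32, m along the optical axis (not along the pixel's ray), 0 where there is no reading.
- cams.camera_info(name): a dict with "mtx" (3x3 intrinsics, pixels), "R" (3x3) and "t" (3): a world point X has camera coordinates R X + t. Camera axes: x right, y down, z forward; pixel columns grow to the right and rows downward; lengths in m; the calibration is good to about 2 mm. A picture is of the moment at which its call begins. camera_info takes no time and is no camera call.
- r.finish_job(): hands the job in; it is judged then, once.
The state is a dict: "time_s": time; "joints": joint angles; "joint_velocities": joint speeds; "effort": joint torques, N m; "tcp_pos": TCP position; "ee_rot": TCP orientation; "wrist_force": force on the tool from outside, world axes, zero at the start; "moment": the same for the moment, N m; "gripper_width": opening from 0.0 (shut) to 1.0 (fully open); "gripper_force": force on a finger pad.
Only numpy, scipy, OpenCV 4.12 (cv2) and the standard library are available. Lean on these libraries where they do the work, as an engineer would, in place of code of your own. Each camera call takes 0.05 s, during which the arm holds its last target. There are 200 camera calls.

## Task

Slide the upside-down shoe along the sole press's bed until it is fully home against the stop at the far end, keeping the loose sole that lies on it in place. Then push the press's raised lever down until the spring gate of its hook has snapped shut over the ring, so that the lever stays down when you let go. Leave the other things on the counter where they are.

Things in the scene. Friction and masses are not known exactly. Their poses are not given: they have to be found in the camera images.
- press: sole press: dark steel base plate, 16 mm thick, bolted to the counter, x -180 to +120, y -150 to +150 mm. Origin on the counter below the shoe's home place; x = way the shoe slides home (away from the robot), y left, z up. Bed = plate top, z 16. Two guide bars 16 mm high, 12 wide, 80 apart inside, x -170 to +85, along centre line y = 0. The lever crosses over x = 0
- stop_face (a point): middle of the near face of the stop block (40 mm high, 104 mm wide) at the far end of the bed, at x = +85 mm, y = 0, 36 mm above the counter. Press axes. The shoe's toe rests against it when home
- shoe_center (a point): centre of the brown upside-down shoe on the bed between the guides: 170 mm long (85 each way), 72 wide at the round toe (+x, to the stop), 58 at the round heel (radius 29, robot's side), 56 high from the bed, upright sides, 0.3 to 0.65 kg. z up. Starts 50 to 80 mm short of home; home = x 0, y 0 of the press
- sole_center (a point): centre of the loose dark rubber sole, 10 mm thick, outline of the shoe but 3 mm smaller all round (164 x 66 mm), lying on the shoe's flat upper face by friction only, 33 mm above the shoe's centre; its top is 82 mm above the counter. Axes as the shoe's
- lever_hinge (a point): middle of the lever's hinge axis, parallel to the press's x, at y = +110, z = 107 mm of the press, between two grey cheeks 122 mm high. The lever is a grey bar 24 mm wide, 260 mm long, running from here towards the press's -y and up
- lever (a joint): lever angle, rad: 0 = right down on its stop (level), growing as the free end rises. Starts at 0.55 to 0.85 and stays there. Let go lower, a spring lifts it to 0.4 to 0.5; hooked, it rests near 0.12. Under its middle a sprung rubber foot, 56 mm across, meets the sole below about 0.2. Full down takes 6 to 15 N at the palm plate
- lever_palm (a point): middle of the top face of the palm plate, a flat black rubber plate 60 x 74 mm on the lever's free end, to push on. At lever angle a it lies in the press frame at x = 0, y = 110 - 225 cos a + 50 sin a, z = 107 + 225 sin a + 50 cos a mm. Its z is square to the plate
- gate (a joint): angle of the hook's sprung gate, rad: 0 = shut across the hook's mouth, growing as it is pushed in (to 1.35). The steel hook, 60 mm wide and high, hangs under the palm plate, mouth down; the gate is a 25 mm finger. The ring pushes it in from lever 0.2 rad down, and it flicks shut under the ring's bar only once the lever is at about 0.03 or lower, nearly on its stop
- ring_bar (a point): middle of the top bar of the ring, an upright steel eye 60 mm wide of 10 mm round bar on a grey pillar, at y = -110 mm of the press; the bar runs along the press's x, 117 mm above the counter
- hammer_mid (a point): bystander, leave alone: a hammer, 250 mm long, lying to the right of the press; point at its middle
- brush_mid (a point): bystander, leave alone: a brush, 170 mm long, lying to the left of the press; point at its middle
- polish_tin_mid (a point): bystander, leave alone: a flat tin, 52 mm across and 22 mm high, standing on the press's base plate at its front right; point at its middle
- glue_can_mid (a point): bystander, leave alone: a can, 80 mm across and 120 mm high, on the counter far right; point at its middle
- tack_jar_mid (a point): bystander, leave alone: a jar with lid, 64 mm across and 85 mm high, left of the press; point at its middle
- boot_mid (a point): bystander, leave alone: a boot standing upright, 250 mm long and 220 mm high, front left on the counter; point at its middle
- last_mid (a point): bystander, leave alone: a wooden shoe last, 180 mm long and up to 75 mm high, lying behind the press's toe stop; point at its middle
There are look-alikes about, which are no part of the job. Leave any blue or pink look-alike of the part that bears shoe_center alone.

How it is judged:
By the outcome, as a careful person would: the job done as asked, in the order asked, and still so for the second after the job is handed in, with the robot touching nothing.
It also fails if it takes over 48 s, if anything falls off the work surface, if the arm or the gripper's body presses on something with over 40 N, if the wrist force passes 120 N, or if a joint passes its speed limit or range.

## Working session

There is one attempt and no reset: what is moved stays moved. The work goes in short steps, Python scripts to look and compute and a tool call to move; the robot and the scene stay as the last step left them, time stands still between calls to the robot, and variables do not carry over. Pictures are saved under pics/ and viewed, at most 10 in all, crops included, and the job is handed in when it is done.

Besides the shell and the picture viewer there is one more tool, called after "Request:" as a command line: name --argument value ..., lists and objects as JSON in quotes. play_rows: Moves the arm, as the interface text tells. Scaled input: -1 to 1 covers 30 mm each way for a shift and 0.15 rad each way for a turn. Its arguments: {"type":"object","properties":{"commands":{"type":"string"},"grip":{"type":"number"}},"required":["commands"]}

```bash
mkdir -p pics
cat > h.py <<'E'
import numpy as np, cv2
from station import r, cams
def cap(n):
    im,d=cams.capture(n); np.savez(f'{n}.npz',im=im,d=d); return im,d
def w(n,u,v,d=None,k=2):
    if d is None: d=np.load(f'{n}.npz')['d']
    p=d[v-k:v+k+1,u-k:u+k+1]; z=np.median(p[p>0]); c=cams.camera_info(n)
    return np.array(c['R']).T@(z*np.linalg.inv(c['mtx'])@[u,v,1]-np.array(c['t']))
def wz(n,u,v,z):
    c=cams.camera_info(n);R=np.array(c['R']);o=-R.T@np.array(c['t']);q=R.T@np.linalg.inv(c['mtx'])@[u,v,1]
    return o+q*(z-o[2])/q[2]
def px(n,X):
    c=cams.camera_info(n);p=np.array(c['mtx'])@(np.array(c['R'])@np.array(X)+np.array(c['t']));return p[:2]/p[2]
E
python3 - <<'E'
from h import *
for n in('scene','top'):
    im,d=cap(n); cv2.imwrite(f'pics/{n}0.png',cv2.resize(im,(784,588)))
    c=cams.camera_info(n); print(n,-np.array(c['R']).T@c['t'],np.array(c['R'])[2])
E
```

```text
scene [1.00729919 0.6436425  1.32087267] [-0.29675569 -0.44282866 -0.84607259]
top [ 0.31491981 -0.01196386  1.53835383] [ 0.17714016 -0.00582882 -0.98416837]
```

View pics/scene0.png

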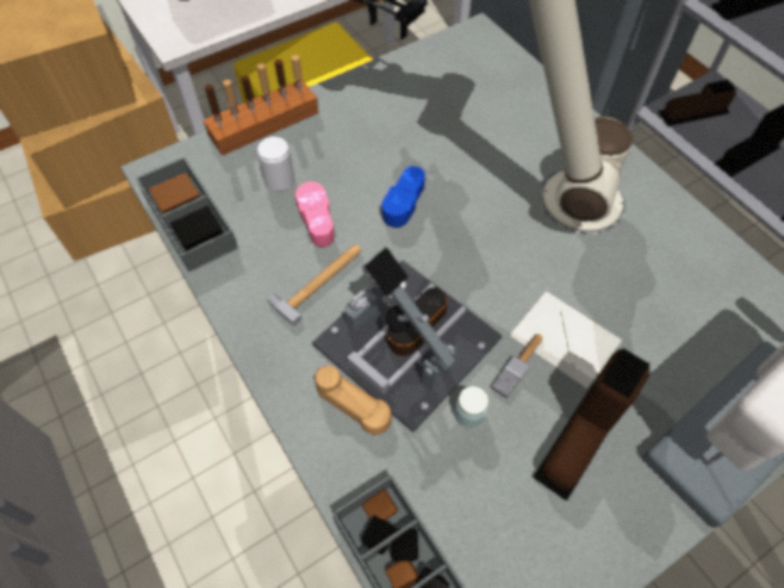

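View pics/top0.png

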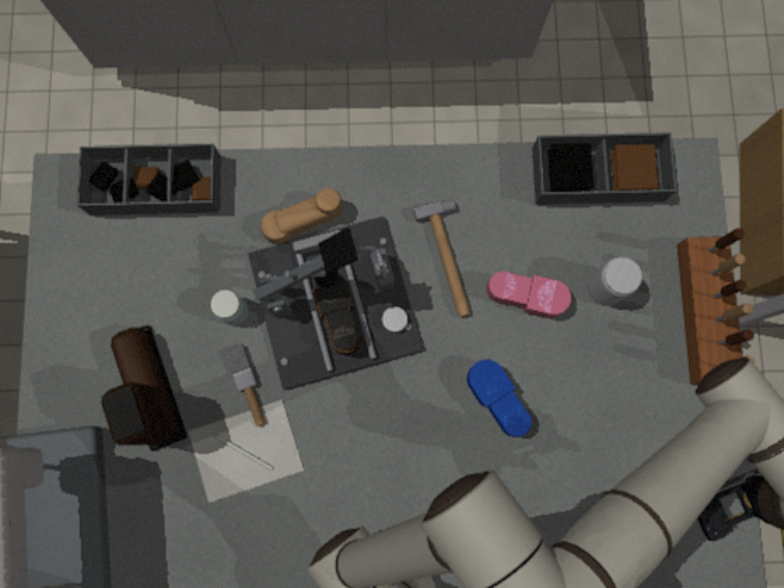

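The press is at about (335,300) in the top view. The shoe on its bed, under the raised lever, is brown with its heel at about (345,345). The look-alikes are blue at (500,398) and pink at (530,292), plus the boot at (145,390) and the last at (300,215). The brown one between the guides is the target. I'll check it in a close crop.

Run:
```python
from h import *
im=np.load('top.npz')['im'][150:285,165:315]
im=cv2.convertScaleAbs(im,alpha=1.7,beta=10)
cv2.imwrite('pics/crop1.png',cv2.resize(im,(660,594),interpolation=cv2.INTER_CUBIC))
```

```text
(no output)
```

View pics/crop1.png

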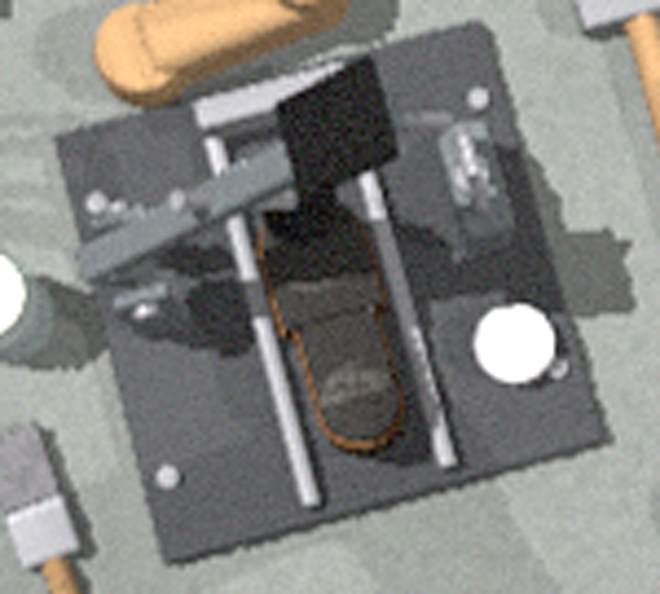

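The crop shows the brown shoe with its dark sole between the light guide bars, heel end at crop pixel (362,447). The lever rises over the toe with the palm plate at (340,130). Ring pillar is at (475,165) and the tin at (515,343).

Run:
```python
from h import *
f=lambda u,v,z:wz('top',165+u/4.4-.4,150+v/4.4-.4,z)
obs=[((168,560),(-180,150,16)),((608,437),(-180,-150,16)),((485,22),(120,-150,16)),((58,137),(120,150,16)),((312,503),(-170,46,32)),((447,465),(-170,-46,32)),((197,127),(85,52,56)),]
W=np.array([f(*o[0],o[1][2]/1000) for o in obs]);P=np.array([o[1] for o in obs])/1000
A=[];b=[]
for p,q in zip(P,W): A+=[[p[0],-p[1],1,0],[p[1],p[0],0,1]];b+=[q[0],q[1]]
s=np.linalg.lstsq(np.array(A),np.array(b),rcond=None)[0]
yaw=np.arctan2(s[1],s[0]);print('scale',np.hypot(*s[:2]),'yaw',np.degrees(yaw),'O',s[2:])
print(np.round((np.array(A)@s-b).reshape(-1,2)*1000,1))
R=np.array([[np.cos(yaw),-np.sin(yaw)],[np.sin(yaw),np.cos(yaw)]]);O=s[2:]
np.savez('press.npz',R=R,O=O,yaw=yaw)
inv=lambda X:np.r_[R.T@(X[:2]-O),X[2]]*1000
for n,u,v,z in[('heel sole',360,440,.082),('heel shoe',362,449,.072),('palmctr',340,130,.25),('tin',515,343,.038)]:
    print(n,np.round(inv(f(u,v,z))),np.round(f(u,v,z),3))
X=w('top',int(165+340/4.4),int(150+130/4.4));print('palm depth',X,inv(X))
X=w('top',int(165+365/4.4),int(150+410/4.4));print('sole depth',X,inv(X))
for a in(.55,.65,.7,.75,.85):print(a,110-225*np.cos(a)+50*np.sin(a),107+225*np.sin(a)+50*np.cos(a))
d=np.load('top.npz')['d'];
# top-surface point cloud near sole
pts=[]
for v in range(205,262):
  for u in range(200,275):
    if d[v,u]>0:
      q=inv(w('top',u,v,d,0))
      if 70<q[2]<95 and abs(q[1])<50: pts.append(q)
pts=np.array(pts);print(len(pts),pts.min(0),pts.max(0),np.median(pts[:,2]))
for x0 in range(-160,-20,10):
  m=(pts[:,0]>=x0)&(pts[:,0]<x0+10)
  if m.any():print(x0,m.sum(),pts[m,1].min().round(1),pts[m,1].max().round(1))
```

```text
scale 0.9905689710476636 yaw 14.306469616409155 O [0.63135005 0.10041702]
[[-1.3  1.2]
 [-1.   2.1]
 [ 1.9  1.7]
 [ 1.5  0.8]
 [ 0.5 -0.9]
 [ 0.6 -1.4]
 [-2.2 -3.4]]
heel sole [-144.    5.   82.] [0.491 0.069 0.082]
heel shoe [-149.    5.   72.] [0.486 0.069 0.072]
palmctr [  8. -35. 250.] [0.648 0.069 0.25 ]
tin [-104. -108.   38.] [ 0.557 -0.03   0.038]
palm depth [0.63698264 0.06575367 0.29369936] [ -3.1076917  -34.98022294 293.69935735]
sole depth [0.50851096 0.06741225 0.08452747] [-127.18534313   -1.6266496    84.52747374]
0.55 -55.68365601685581 267.2308526123736
0.65 -38.859534386735604 282.9711312180617
0.7 -29.878607777125353 290.1910889927049
0.75 -20.54805749544299 296.9531644489412
0.85 -0.932187567106368 309.037248450815Traceback (most recent call last):
  File "<stdin>", line 24, in <module>
  File "h.py", line 7, in w
    p=d[v-k:v+k+1,u-k:u+k+1]; z=np.median(p[p>0]); c=cams.camera_info(n)
                                                     ~~~~~~~~~~~~~~~~^^^
ValueError: time passes only in moves, steps and waits
```

Run:
```python
from h import *
from scipy.spatial.transform import Rotation as Ro
s=r.sense();print(s['time_s'],s['tcp_pos'],np.round(s['ee_rot'],3),s['gripper_width'],s['wrist_force'])
p=np.load('press.npz');R3=np.eye(3);R3[:2,:2]=p['R']
for g in(1,-1):
    T=np.array([[g,0,0],[0,-g,0],[0,0,-1.]]);T=R3@T
    rv=Ro.from_matrix(T@np.array(s['ee_rot']).T).as_rotvec();print(g,np.round(rv,3))
for x,y in((-195,4),(-165,4),(-95,2)):print(x,y,p['O']+p['R']@np.array([x,y])/1000)
for a in(.75,.7,.6,.5,.4,.3,.2,.1,.0,-.03):
    y=110-225*np.cos(a)+50*np.sin(a);z=107+225*np.sin(a)+50*np.cos(a);print(a,np.round(p['O']+p['R']@np.array([0,y])/1000,4),round(z/1000,4))
```

```text
0.1 [ 0.21107509 -0.58774346  0.22158848] [[-0.941 -0.338 -0.001]
 [-0.338  0.941  0.002]
 [ 0.     0.002 -1.   ]] 0.9967608693461496 [-0.31465489 -0.12740929  0.87069562]
1 [ 1.000e-03 -3.000e-03  3.047e+00]
-1 [-0.002 -0.001 -0.095]
-195 4 [0.44140899 0.05610683]
-165 4 [0.47047862 0.06352008]
-95 2 [0.53880199 0.0788797 ]
0.75 [0.6364 0.0805] 0.297
0.7 [0.6387 0.0715] 0.2902
0.6 [0.6431 0.0544] 0.2753
0.5 [0.647  0.0389] 0.2587
0.4 [0.6506 0.0251] 0.2407
0.3 [0.6536 0.013 ] 0.2213
0.2 [0.6562 0.003 ] 0.2007
0.1 [ 0.6583 -0.0051] 0.1792
0.0 [ 0.6598 -0.011 ] 0.157
-0.03 [ 0.6601 -0.0124] 0.1502
```

Request:
play_rows --commands "0.32 0.894 0 0 0 -0.0317;0.32 0.894 0 0 0 -0.0317;0.32 0.894 0 0 0 -0.0317;0.32 0.894 0 0 0 -0.0317;0.32 0.894 0 0 0 -0.0317;0.32 0.894 0 0 0 -0.0317;0.32 0.894 0 0 0 -0.0317;0.32 0.894 0 0 0 -0.0317;0.32 0.894 0 0 0 -0.0317;0.32 0.894 0 0 0 -0.0317;0.32 0.894 0 0 0 -0.0317;0.32 0.894 0 0 0 -0.0317;0.32 0.894 0 0 0 -0.0317;0.32 0.894 0 0 0 -0.0317;0.32 0.894 0 0 0 -0.0317;0.32 0.894 0 0 0 -0.0317;0.32 0.894 0 0 0 -0.0317;0.32 0.894 0 0 0 -0.0317;0.32 0.894 0 0 0 -0.0317;0.32 0.894 0 0 0 -0.0317" --grip 30

```text
time_s: 2.1
tcp_pos: [0.4032, -0.0506, 0.2224]
ee_rot: [[-0.969, -0.247, -0.0], [-0.247, 0.969, 0.0], [0.0, 0.0, -1.0]]
wrist_force: [0.8, -0.5, 0.2]
gripper_width: 0.346
gripper_force: 0.0
```

Request:
play_rows --commands "0.32 0.894 0 0 0 0;0.32 0.894 0 0 0 0;0.32 0.894 0 0 0 0;0.32 0.894 0 0 0 0;0 0 -0.8 0 0 0;0 0 -0.8 0 0 0;0 0 -0.8 0 0 0;0 0 -0.8 0 0 0;0 0 -0.8 0 0 0;0 0 -0.5 0 0 0;0 0 0 0 0 0;0 0 0 0 0 0"

```text
time_s: 3.3
tcp_pos: [0.4418, 0.0555, 0.0877]
ee_rot: [[-0.969, -0.247, -0.0], [-0.247, 0.969, -0.0], [0.0, -0.0, -1.0]]
wrist_force: [0.4, 1.3, 0.5]
gripper_width: 0.342
gripper_force: 0.0
```

Run:
```python
from h import *
s=r.sense();print(s['time_s'],s['tcp_pos'],np.round(s['ee_rot'],3),s['gripper_width']*87,s['wrist_force'])
p=np.load('press.npz');print((p['R'].T@(np.array(s['tcp_pos'])[:2]-p['O']))*1000)
im,d=cap('top');im2,_=cap('scene')
f=lambda a:cv2.convertScaleAbs(cv2.resize(a,None,fx=3.6,fy=3.6,interpolation=cv2.INTER_CUBIC),alpha=1.5,beta=10)
cv2.imwrite('pics/c2.png',np.vstack([np.hstack([f(im[155:315,190:300])[:560],f(im2[170:330,230:340])[:560]])]))
```

```text
3.3 [0.44180511 0.05549556 0.0876997 ] [[-0.969 -0.247 -0.   ]
 [-0.247  0.969 -0.   ]
 [ 0.    -0.    -1.   ]] 29.7267480029029 [0.35194902 1.26144655 0.51339806]
[-194.76721016    3.30979654]
```

View pics/c2.png

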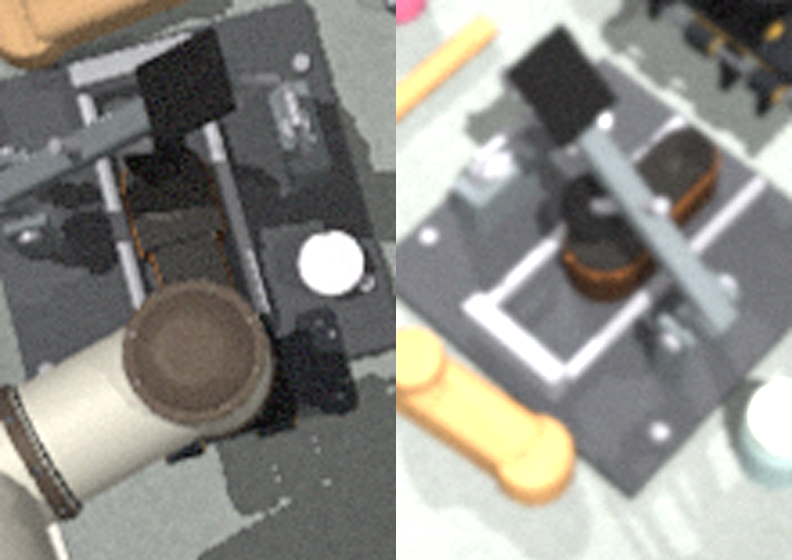

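The left half shows the gripper just behind the heel, which is at about (190,290). The right half shows the sole on the shoe, lever raised, and the bed free up to the stop at (510,345). Now lowering and approaching.

Request:
play_rows --commands "0 0 -0.6 0 0 0;0 0 -0.6 0 0 0;0 0 -0.5 0 0 0;0 0 0 0 0 0;0.16 0.041 0 0 0 0;0.16 0.041 0 0 0 0;0.16 0.041 0 0 0 0;0.16 0.041 0 0 0 0;0.16 0.041 0 0 0 0;0.13 0.033 0 0 0 0;0.097 0.02 0 0 0 0;0.08 0.015 0 0 0 0;0.06 0.01 0 0 0 0;0.06 0.01 0 0 0 0;0.06 0.01 0 0 0 0;0.06 0.01 0 0 0 0"

```text
time_s: 5.0
tcp_pos: [0.4807, 0.0643, 0.0362]
ee_rot: [[-0.969, -0.246, -0.003], [-0.246, 0.969, -0.001], [0.004, -0.0, -1.0]]
wrist_force: [-4.1, -0.7, 0.9]
gripper_width: 0.346
gripper_force: 1.8
```

```bash
cat > st.py <<'E'
from h import *
s=r.sense();p=np.load('press.npz')
print(s['time_s'],'press',(p['R'].T@(np.array(s['tcp_pos'])[:2]-p['O'])*1000).round(1),s['tcp_pos'][2],'F',p['R'].T@s['wrist_force'][:2],s['wrist_force'][2])
E
python3 st.py
```

```text
5.0 press [-154.9    2.2] 0.03622713666651747 F [-4.16857705  0.33368013] 0.9312217610869956
```

Request:
play_rows --commands "0.07 0.016 0 0 0 0;0.08 0.018 0 0 0 0;0.08 0.018 0 0 0 0;0.08 0.018 0 0 0 0;0.08 0.018 0 0 0 0;0.08 0.018 0 0 0 0;0.08 0.018 0 0 0 0;0.08 0.018 0 0 0 0;0.08 0.018 0 0 0 0;0.08 0.018 0 0 0 0;0.08 0.018 0 0 0 0;0.08 0.018 0 0 0 0;0.08 0.018 0 0 0 0;0.08 0.018 0 0 0 0;0.08 0.018 0 0 0 0;0.08 0.018 0 0 0 0;0.08 0.018 0 0 0 0;0.08 0.018 0 0 0 0;0.08 0.018 0 0 0 0;0.07 0.018 0 0 0 0"

```text
time_s: 7.0
tcp_pos: [0.5257, 0.0736, 0.0358]
ee_rot: [[-0.969, -0.246, -0.009], [-0.246, 0.969, -0.004], [0.009, -0.001, -1.0]]
wrist_force: [-7.0, -2.2, 5.0]
gripper_width: 0.345
gripper_force: 3.7
```

```bash
python3 st.py
python3 - <<'E'
from h import *
im,d=cap('top');im2,_=cap('scene')
f=lambda a:cv2.convertScaleAbs(cv2.resize(a,None,fx=3.6,fy=3.6,interpolation=cv2.INTER_CUBIC),alpha=1.5,beta=10)
cv2.imwrite('pics/c3.png',np.vstack([np.hstack([f(im[155:315,190:300])[:560],f(im2[170:330,230:340])[:560]])]))
E
```

```text
7.0 press [-1.09e+02  1.00e-01] 0.0358133373755476 F [-7.35317338 -0.40598858] 5.047236055807457
```

View pics/c3.png

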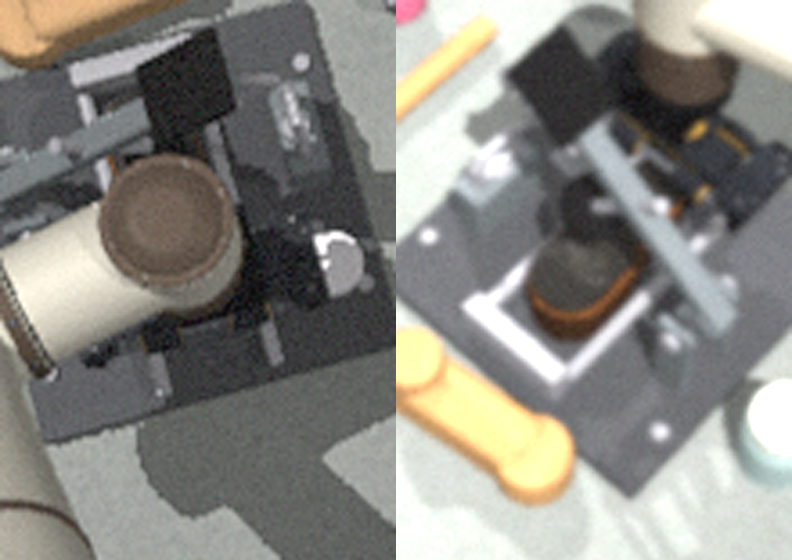

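The sole rides centred on the shoe, and the toe at (565,320) in the right half is still about 20 mm from the stop. I'll continue gently.

Request:
play_rows --commands "0.07 0.018 0 0 0 0;0.08 0.02 0 0 0 0;0.08 0.02 0 0 0 0;0.08 0.02 0 0 0 0;0.065 0.0165 0 0 0 0;0.065 0.0165 0 0 0 0;0.05 0.0125 0 0 0 0"

```text
time_s: 7.8
tcp_pos: [0.5405, 0.0773, 0.0358]
ee_rot: [[-0.969, -0.246, -0.009], [-0.245, 0.969, -0.003], [0.009, -0.001, -1.0]]
wrist_force: [-7.4, -3.2, 5.2]
gripper_width: 0.344
gripper_force: 3.6
```

```bash
python3 st.py
```

```text
7.8 press [-93.8   0.1] 0.03581257873120192 F [-7.96605343 -1.27080349] 5.200336963715939
```

Request:
play_rows --commands "0.032 0.008 0 0 0 0;0.032 0.008 0 0 0 0"

```text
time_s: 8.0
tcp_pos: [0.5423, 0.0778, 0.0358]
ee_rot: [[-0.969, -0.246, -0.009], [-0.246, 0.969, -0.003], [0.009, -0.001, -1.0]]
wrist_force: [-7.4, -3.6, 4.6]
gripper_width: 0.346
gripper_force: 3.7
```

Request:
play_rows --commands "0.032 0.008 0 0 0 0;0.032 0.008 0 0 0 0"

```text
time_s: 8.2
tcp_pos: [0.5442, 0.0783, 0.0358]
ee_rot: [[-0.969, -0.246, -0.009], [-0.246, 0.969, -0.003], [0.009, -0.001, -1.0]]
wrist_force: [-7.0, -3.3, 4.9]
gripper_width: 0.34
gripper_force: 3.6
```

```bash
python3 st.py
```

```text
8.2 press [-89.9   0.1] 0.03582674197441238 F [-7.60427024 -1.46469796] 4.949889546489059
```

Not at the stop yet, as the force is flat. Continue in small steps.

Request:
play_rows --commands "0.032 0.008 0 0 0 0;0.032 0.008 0 0 0 0"

```text
time_s: 8.4
tcp_pos: [0.5447, 0.0782, 0.0356]
ee_rot: [[-0.969, -0.245, -0.012], [-0.245, 0.97, -0.005], [0.013, -0.002, -1.0]]
wrist_force: [-10.8, -3.8, 6.1]
gripper_width: 0.343
gripper_force: 5.0
```

Request:
play_rows --commands "0.032 0.008 0 0 0 0;0.032 0.008 0 0 0 0"

```text
time_s: 8.6
tcp_pos: [0.545, 0.078, 0.0352]
ee_rot: [[-0.97, -0.244, -0.015], [-0.244, 0.97, -0.006], [0.016, -0.002, -1.0]]
wrist_force: [-13.5, -4.9, 7.9]
gripper_width: 0.345
gripper_force: 6.2
```

Request:
play_rows --commands "0.032 0.008 0 0 0 0;0.032 0.008 0 0 0 0"

```text
time_s: 8.8
tcp_pos: [0.5452, 0.0778, 0.035]
ee_rot: [[-0.97, -0.244, -0.019], [-0.244, 0.97, -0.007], [0.02, -0.002, -1.0]]
wrist_force: [-16.0, -5.0, 11.9]
gripper_width: 0.344
gripper_force: 8.0
```

The shoe is home: TCP stopped at -89 in press x while the force rises. Now backing off, closing the fingers and rising with a tilt.

Request:
play_rows --commands "-0.065 -0.0165 0 0 0 0;-0.065 -0.0165 0 0 0 0;-0.065 -0.0165 0 0 0 0;-0.1 -0.025 0 0 0 0;-0.237 -0.06 0 0 0 0;-0.237 -0.06 0 0 0 0;-0.237 -0.06 0 0 0 0;-0.237 -0.06 0 0 0 0;-0.237 -0.06 0 0 0 0;-0.237 -0.06 0 0 0 0"

```text
time_s: 9.8
tcp_pos: [0.5018, 0.0686, 0.0367]
ee_rot: [[-0.969, -0.247, 0.0], [-0.247, 0.969, 0.0], [-0.0, 0.0, -1.0]]
wrist_force: [0.5, 0.6, 0.7]
gripper_width: 0.343
gripper_force: 0.0
```

Request:
play_rows --commands "0 0 0.86 0 0 0;0 0 0.86 0 0 0;0 0 0.86 -0.388 -0.099 0;0 0 0.86 -0.388 -0.099 0;0 0 0.86 -0.388 -0.099 0;0 0 0.86 -0.388 -0.099 0;0 0 0.86 -0.388 -0.099 0;0 0 0.86 -0.388 -0.099 0;0 0 0.86 -0.388 -0.099 0;0 0 0.86 -0.388 -0.099 0;0 0 0.86 -0.388 -0.099 0;0 0 0.86 -0.388 -0.099 0;0 0 0 0 0 0" --grip 0

```text
time_s: 11.1
tcp_pos: [0.5028, 0.0698, 0.3481]
ee_rot: [[-0.968, -0.204, 0.144], [-0.249, 0.8, -0.546], [-0.004, -0.565, -0.825]]
wrist_force: [-0.9, 0.3, -0.2]
gripper_width: 0.005
gripper_force: 0.0
```

```bash
python3 st.py
python3 - <<'E'
from h import *
im,d=cap('top');im2,d2=cap('scene')
f=lambda a:cv2.convertScaleAbs(cv2.resize(a,None,fx=3.6,fy=3.6,interpolation=cv2.INTER_CUBIC),alpha=1.5,beta=10)
cv2.imwrite('pics/c4.png',np.vstack([np.hstack([f(im[155:315,190:300])[:560],f(im2[170:330,230:340])[:560]])]))
E
```

```text
11.1 press [-132.1    2.1] 0.34807106489548756 F [-0.83617299  0.50970942] -0.15322395932688188
```

View pics/c4.png

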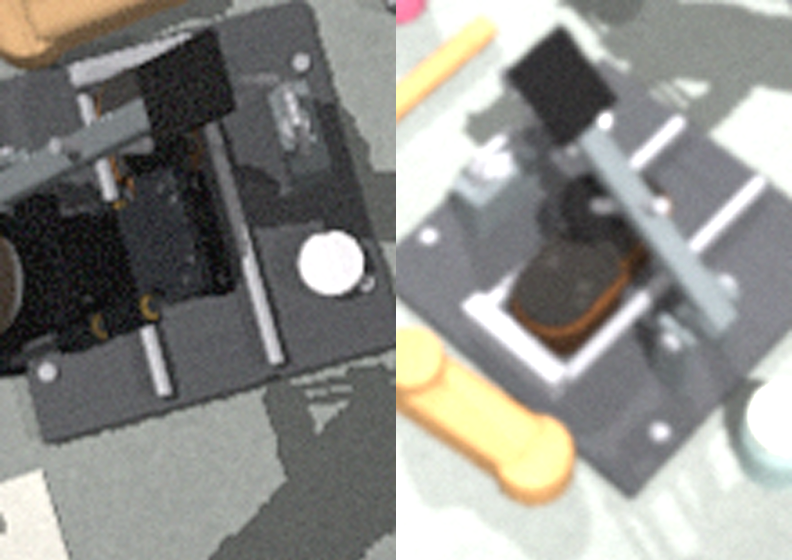

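The shoe seems up against the stop with the sole on it (right half, toe at about (535,315)). A numeric check follows.

Run:
```python
from h import *
p=np.load('press.npz')
W=lambda x,y,z:np.r_[p['O']+p['R']@np.array([x,y])/1000,z/1000]
for q in[(82,0,82),(85,0,72),(85,0,56),(85,52,56),(85,-52,56),(0,-46.,32),(62,33,82),(62,-33,82),(0,-30,290)]:
    u=px('scene',W(*q));print(q,np.round([(u[0]-230)*3.6+396,(u[1]-170)*3.6]))
```

```text
(82, 0, 82) [522. 308.]
(85, 0, 72) [519. 316.]
(85, 0, 56) [520. 324.]
(85, 52, 56) [567. 364.]
(85, -52, 56) [474. 285.]
(0, -46.0, 32) [550. 237.]
(62, 33, 82) [569. 316.]
(62, -33, 82) [509. 266.]
(0, -30, 290) [563.  81.]
```

Predicted home pixels match the picture, so the shoe is home. Moving over the palm plate.

Request:
play_rows --commands "0.531 0.128 -0.033 0 0 0;0.531 0.128 -0.033 0 0 0;0.531 0.128 -0.033 0 0 0;0.531 0.128 -0.033 0 0 0;0.531 0.128 -0.033 0 0 0;0.531 0.128 -0.033 0 0 0;0.531 0.128 -0.033 0 0 0;0.531 0.128 -0.033 0 0 0;0 0 0 0 0 0"

```text
time_s: 12.1
tcp_pos: [0.6305, 0.0991, 0.3356]
ee_rot: [[-0.969, -0.204, 0.137], [-0.246, 0.799, -0.548], [0.003, -0.565, -0.825]]
wrist_force: [-0.7, -0.2, -0.3]
gripper_width: 0.003
gripper_force: 0.0
```

```bash
python3 st.py
python3 - <<'E'
from h import *
im2,d2=cap('scene');im=im2[150:310,210:370]
f=lambda a:cv2.convertScaleAbs(cv2.resize(a,None,fx=3.6,fy=3.6,interpolation=cv2.INTER_CUBIC),alpha=1.5,beta=10)
cv2.imwrite('pics/c5.png',f(im))
E
```

```text
12.1 press [-1.2 -1.1] 0.33563554329814993 F [-0.73200846 -0.0079497 ] -0.27319540853380253
```

View pics/c5.png

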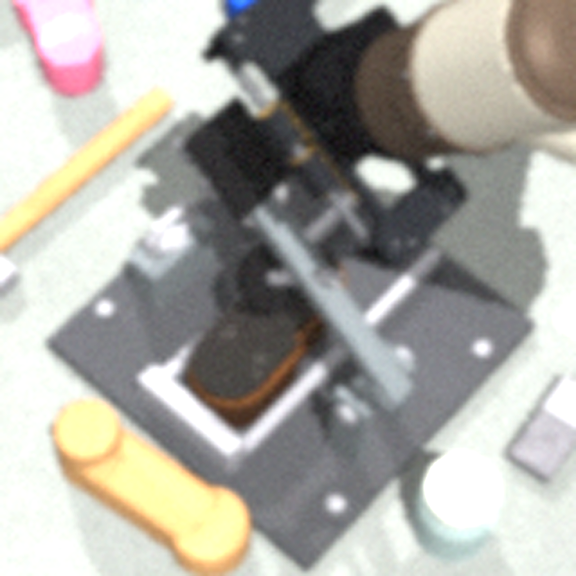

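The closed fingertips are just above the palm plate at (260,130), tilted with it. Descending to contact.

Request:
play_rows --commands "0.04 -0.14 -0.23 0 0 0;0.04 -0.14 -0.23 0 0 0;0.04 -0.14 -0.23 0 0 0;0.04 -0.14 -0.23 0 0 0;0.04 -0.14 -0.23 0 0 0;0.02 -0.07 -0.115 0 0 0"

```text
time_s: 12.75
tcp_pos: [0.636, 0.0756, 0.2993]
ee_rot: [[-0.969, -0.204, 0.138], [-0.247, 0.799, -0.548], [0.001, -0.565, -0.825]]
wrist_force: [-0.4, -0.4, -0.2]
gripper_width: 0.004
gripper_force: 0.0
```

Request:
play_rows --commands "0.02 -0.07 -0.115 0 0 0;0.02 -0.07 -0.115 0 0 0;0.01 -0.04 -0.06 0 0 0"

```text
time_s: 13.05
tcp_pos: [0.6378, 0.0708, 0.2912]
ee_rot: [[-0.969, -0.204, 0.14], [-0.247, 0.799, -0.548], [0.0, -0.565, -0.825]]
wrist_force: [0.0, 0.0, -0.2]
gripper_width: 0.006
gripper_force: 0.0
```

```bash
python3 st.py
```

```text
13.05 press [ -1.  -30.3] 0.2912378490893457 F [0.02497441 0.02696256] -0.22647514655040146
```

Request:
play_rows --commands "0.01 -0.04 -0.07 0 0 0;0.074 -0.29 -0.24 0.277 0.071 0;0.071 -0.278 -0.256 0.277 0.071 0;0.068 -0.265 -0.27 0.277 0.071 0;0.064 -0.252 -0.283 0.277 0.071 0"

```text
time_s: 13.55
tcp_pos: [0.6468, 0.0374, 0.2582]
ee_rot: [[-0.969, -0.225, 0.104], [-0.248, 0.882, -0.401], [-0.002, -0.414, -0.91]]
wrist_force: [0.2, 1.1, 0.5]
gripper_width: 0.003
gripper_force: 0.5
```

Request:
play_rows --commands "0.061 -0.237 -0.295 0.277 0.071 0;0.057 -0.223 -0.307 0.277 0.071 0;0.053 -0.208 -0.318 0.277 0.071 0"

```text
time_s: 13.85
tcp_pos: [0.652, 0.0174, 0.2307]
ee_rot: [[-0.969, -0.236, 0.074], [-0.248, 0.926, -0.284], [-0.002, -0.294, -0.956]]
wrist_force: [-0.6, 1.7, 0.6]
gripper_width: 0.005
gripper_force: 0.8
```

```bash
python3 st.py
```

```text
13.85 press [ -0.5 -85.5] 0.23065358996374313 F [-0.17246226  1.82254564] 0.5978518487429284
```

Request:
play_rows --commands "0.049 -0.192 -0.329 0.277 0.071 0;0.045 -0.176 -0.338 0.277 0.071 0;0.041 -0.16 -0.347 0.277 0.071 0;0.036 -0.142 -0.355 0.277 0.071 0"

```text
time_s: 14.25
tcp_pos: [0.6571, -0.002, 0.191]
ee_rot: [[-0.969, -0.246, 0.033], [-0.248, 0.961, -0.122], [-0.002, -0.126, -0.992]]
wrist_force: [-5.3, 5.1, 10.0]
gripper_width: 0.008
gripper_force: 5.2
```

Request:
play_rows --commands "0.032 -0.126 -0.362 0.277 0.071 0;0.028 -0.108 -0.368 0.277 0.071 0"

```text
time_s: 14.45
tcp_pos: [0.6588, -0.0087, 0.1701]
ee_rot: [[-0.969, -0.248, 0.012], [-0.249, 0.968, -0.039], [-0.002, -0.041, -0.999]]
wrist_force: [-4.9, 5.1, 9.1]
gripper_width: 0.006
gripper_force: 4.4
```

```bash
python3 st.py
```

```text
14.45 press [  -0.3 -112.5] 0.1700530087038409 F [-3.4782922   6.18683466] 9.140004624537823
```

Request:
play_rows --commands "0.013 -0.05 -0.2 0 0 0;0.01 -0.04 -0.2 0 0 0"

```text
time_s: 14.65
tcp_pos: [0.6601, -0.0125, 0.1577]
ee_rot: [[-0.969, -0.247, 0.013], [-0.248, 0.968, -0.041], [-0.003, -0.043, -0.999]]
wrist_force: [-2.7, 1.6, 9.6]
gripper_width: 0.006
gripper_force: 4.5
```

Request:
play_rows --commands "0 0 -0.1 0 0 0;0 0 -0.1 0 0 0"

```text
time_s: 14.85
tcp_pos: [0.6603, -0.0126, 0.1571]
ee_rot: [[-0.968, -0.249, 0.015], [-0.25, 0.967, -0.044], [-0.004, -0.046, -0.999]]
wrist_force: [-13.9, 4.1, 33.1]
gripper_width: 0.007
gripper_force: 16.7
```

```bash
python3 st.py
```

```text
14.85 press [ 1.000e-01 -1.166e+02] 0.15712467224331333 F [-12.40545439   7.42725165] 33.08825257265295
```

The lever is on its stop, force up to 33 N. Easing up slowly.

Request:
play_rows --commands "0 0 0.1 0 0 0;0 0 0.1 0 0 0;0 0 0 0 0 0;0 0 0 0 0 0;-0.01 0.04 0.25 0 0 0;-0.01 0.05 0.25 0 0 0;-0.01 0.08 0.25 0 0 0;-0.01 0.05 0.25 0 0 0;0 0 0.3 0 0 0;0 0 0.5 0 0 0;0 0 0.8 0 0 0;0 0 1 0 0 0;0 0 1 0 0 0;0 0 1 0 0 0;0 0 1 0 0 0"

```text
time_s: 16.35
tcp_pos: [0.6573, -0.0067, 0.3543]
ee_rot: [[-0.969, -0.247, 0.008], [-0.247, 0.968, -0.042], [0.003, -0.043, -0.999]]
wrist_force: [0.6, 0.4, 0.4]
gripper_width: 0.003
gripper_force: 0.0
```

Request:
play_rows --commands "-1 0 0 0 0 0;-1 0 0 0 0 0;-1 0 0 0 0 0;-1 0 0 0 0 0;-1 0 0 0 0 0;-1 0 0 0 0 0;0 0 0 0 0 0"

```text
time_s: 17.05
tcp_pos: [0.4748, -0.007, 0.3544]
ee_rot: [[-0.969, -0.247, 0.01], [-0.247, 0.968, -0.042], [0.001, -0.043, -0.999]]
wrist_force: [-0.0, -0.3, 0.2]
gripper_width: 0.005
gripper_force: 0.0
```

```bash
python3 st.py
python3 - <<'E'
from h import *
im,d=cap('top');im2,d2=cap('scene')
f=lambda a:cv2.convertScaleAbs(cv2.resize(a,None,fx=3.6,fy=3.6,interpolation=cv2.INTER_CUBIC),alpha=1.5,beta=10)
cv2.imwrite('pics/c6.png',np.vstack([np.hstack([f(im[155:315,190:300])[:560],f(im2[170:330,230:340])[:560]])]))
p=np.load('press.npz')
for a in(.12,.45):
    X=np.r_[p['O']+p['R']@np.array([0,110-225*np.cos(a)+50*np.sin(a)])/1000,(107+225*np.sin(a)+50*np.cos(a))/1000]
    for n in('top','scene'):
        u,v=px(n,X).astype(int);q=w(n,u,v);print(a,n,X,q)
E
```

```text
17.05 press [-178.3  -65.3] 0.35436868448380265 F [-0.09990001 -0.32779472] 0.15719489640076345
0.12 top [ 0.65788859 -0.00364872  0.18357568] [ 0.65765295 -0.00361423  0.18552369]
0.12 scene [ 0.65788859 -0.00364872  0.18357568] [ 0.65897067 -0.00484794  0.18625772]
0.45 top [0.64885825 0.03176198 0.2498896 ] [0.6680739  0.03582989 0.18047639]
0.45 scene [0.64885825 0.03176198 0.2498896 ] [ 0.56638593 -0.11150821  0.00062463]
```

View pics/c6.png

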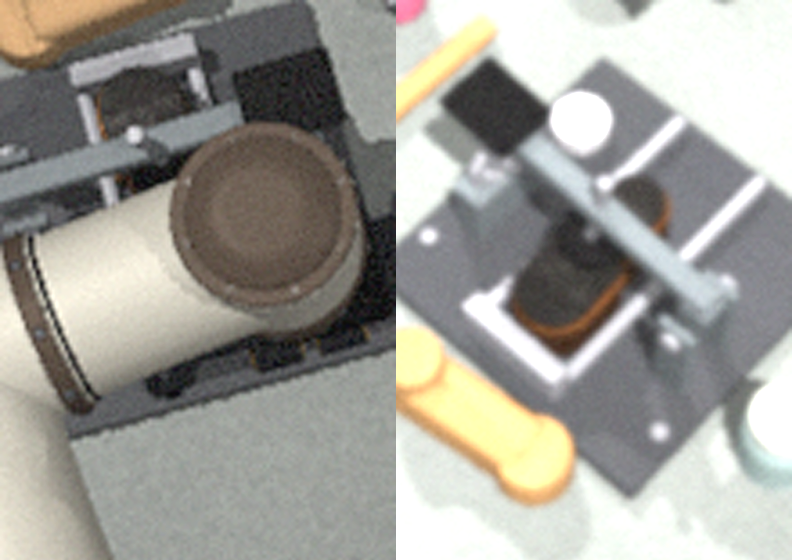

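The lever rests hooked at about 0.12 rad, with the palm plate at z = 0.185 m (490,105 in the right half). The shoe is home and the sole in place, the tin is undisturbed and the arm is clear.

```bash
python3 -c "
from station import r
print(r.finish_job())"
```

```text
the job is handed in; nothing more can be done
None
```

The shoe is home against the stop with its sole in place, the lever is down and hooked at about 0.12 rad, and the job was handed in at about 17 s with the arm clear.

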